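# Load a reagent cartridge and turn its code to the reader

## Task

Put the blue reagent cartridge upright on the spindle of the reader station, feel for the drive under it by turning it until it drops fully home, and then turn it, with the drive, so that the code panel marked by the red line squarely faces the window of the reader. Do not force it down, leave it standing there on its own, and leave the flask, the beaker and the tube where they are.

Things in the scene. Friction and masses are not known exactly. Their poses are not given: they have to be found in the camera images.
- cartridge: Blue cylinder with a ribbed grey grip collar on top, loose, about 0.16 kg, starting upright on the table. Origin: centre of its underside; z up its axis; +x points out through the code panel. Body 60 mm in diameter, z = 0 to 51 mm. A blind bore 18 mm wide, 49 mm deep, is open below. A red line on the shoulder and on the collar's top points to the panel.
- collar (a point): On the cartridge's axis, 72 mm above its underside: where the TCP should grip. The collar is 34 mm in diameter and reaches from 51 to 84 mm above the underside; 20 to 30 N of grip hold it without slip.
- slots (a point): Centre of the cartridge's underside, where two slots cross at right angles: 11 mm wide, 10 mm deep, along the cartridge's own x and y axes, right across it.
- mark (a point): Middle of the code panel (white with black bars, about 20 mm wide, 30 mm high) on the cartridge's side: 30 mm from the axis along its own +x, 30 mm above its underside.
- station: Reader station, fixed: aluminium base plate 165 x 90 mm (top at 12 mm), a steel spindle on a black turning hub, and a white reader block 42 x 60 mm, its top at 70 mm, its face 60 mm from the spindle axis. Origin: on the spindle axis at table height; z up; +x points from the spindle to the reader block. Upright on the table, its heights are over the table.
- spindle_tip (a point): Tip of the upright spindle, on its axis, 70 mm above the table. The spindle is 14 mm in diameter, tapered over its last 6 mm to 6 mm. This point does not turn with the hub.
- seat (a point): Centre of the hub disc's top, 30 mm above the table, where the cartridge's underside rests when home. The disc is 58 mm in diameter. Hub and spindle turn together about z, at least one full turn either way, against a steady friction of about 0.2 N m, and stay where left. This point does not turn with them.
- lugs (a point): On the axis at the height of the tops of the hub's two black drive lugs, 36 mm above the table. One on either side of the axis, 15 to 24 mm from the axis, 5 mm wide. Their angle is not reported: at first their line is 17 to 72 degrees counter-clockwise of station +x. The cartridge rests on them, 6 mm high, until slots are over them within 7 degrees; home, it turns the hub along.
- window (a point): Middle of the reader's dark window with a red line, on the block's face towards the spindle, 60 mm from the spindle axis along station +x, 50 mm above the table.
- flask: Bystander, loose: conical glass flask, 83 mm in diameter, 138 mm high. Origin at the centre of its underside.
- beaker: Bystander, loose: clear beaker, 74 mm in diameter, 84 mm high. Origin at the centre of its underside.
- tube: Bystander, loose: 50 ml tube standing on its blue cap, 35 mm in diameter, 109 mm high. Origin at the centre of its underside.
Mind the look-alikes: they are no part of the job. Leave any orange look-alike of the cartridge alone.

How it is judged:
By the outcome, as a careful person would: the job done as asked, in the order asked, and still so for the second after the job is handed in, with the robot touching nothing.
It also fails if it takes over 54 s, if anything falls off the work surface, if the arm or the gripper's body presses on something with over 40 N, if the wrist force passes 120 N, or if a joint passes its speed limit or range.

## Robot

A 6-joint arm with a two-finger parallel gripper is mounted at the origin on a cart in front of the work surface, level with it; the furniture and walls round the work are solid. World frame = base frame: x ahead of the robot, y to its left, z up, the work surface at z = 0. Lengths are in m, angles in rad, forces in N, time in s.
With the tool pointing down it reaches from about 0.275 to 0.75 m from the base axis. Payload 10.2 kg.
Tool frame: the origin (TCP) lies between the finger pads, 19 mm behind the fingertips; this is the grasp point; z points along the fingers, y is the line along which they close (so a half turn about z gives the same grasp; the last joint's range is limited). The gripper opens to 85 mm and grips with 20 to 120 N. Pads are 22 mm wide; open, the fingers measure 114 mm over their backs; the gripper's body (76 mm by 85 mm) begins 54 mm behind the grasp point. The pads swing forward as they close: fully open they stand 13 mm farther back than shut.
Start: joints at [-1.36, 0.313, 1.498, -0, 1.331, -0.223], TCP at [0.221, -0.476, 0.25] pointing down, gripper open.
Joint ranges: [-2.94, 2.94], [-0.97, 2.17], [0.19, 2.56], [-1.23, 4.37], [0.02, 3.11], [-2.88, 2.88]. Speed limits (rad/s): [2.39, 2.39, 3.01, 3.14, 3.14, 3.14].

## Interface

Orientations are given as a unit quaternion [x, y, z, w].
In Python, from bench import env, kinematics, monitor, eyes, job gives the robot as it stands. The module is installed in compiled form; this text tells all that it offers. Calls block until the motion is done:
- env.reach(position, orientation): joint-space move of the TCP to a pose.
- env.movel(position, velocity=0.15, frame=None, guard=None): straight line of the TCP; frame=None keeps the orientation; velocity is the mean speed in m/s. With guard (N) it stops when the force on the tool has changed by that much, and returns True; else False.
- env.set_joints(angles): joint-space move.
- env.release() and env.close_gripper(effort=None): open the fingers fully, or close them until they stop; effort is the grip in N (None keeps the last).
- env.hold(seconds).
- kinematics.ik(position, orientation): joint angles nearest the present ones, or None.
- monitor.sense(): the state.
- eyes.grab_frame(name): name is "scene" or "top" or "wrist"; returns a dict with "frame" (400x640x3 uint8, red, green, blue), "mtx" (3x3 intrinsics, pixels), "view" (4x4, takes a point from world to camera coordinates). Camera axes: x right, y down, z forward; pixel columns grow to the right and rows downward; lengths in m; the calibration is good to about 2 mm. A picture is of the moment at which its call begins. There is no depth.
A pose or a line that the arm cannot do raises env.MotionError and nothing moves.
- job.hand_in(): hands the job in; it is judged then, once.
The state is a dict: "clock": time; "joints": joint angles; "qvel": joint speeds; "joint_efforts": joint torques, N m; "position": TCP position; "ee_rot": TCP orientation; "contact_force": force on the tool from outside, world axes, zero at the start; "ft_torque": the same for the moment, N m; "finger_gap": opening from 0.0 (shut) to 1.0 (fully open); "gripper_force": force on a finger pad.
Only numpy, scipy, OpenCV 4.12 (cv2) and the standard library are available. Lean on these libraries where they do the work, as an engineer would, in place of code of your own. Each camera call takes 0.05 s, during which the arm holds its last target. There are 200 camera calls.

## Working session

There is one attempt and no reset: what is moved stays moved. The work goes in short steps, each a Python script; the robot and the scene stay as the last script left them, time stands still between calls to the robot, and variables do not carry over. Pictures are saved under pics/ and viewed, at most 10 in all, crops included, and the job is handed in when it is done.

```bash
mkdir -p pics; python3 - <<'E'
from bench import env,kinematics,monitor,eyes,job
import cv2,numpy as np
for n in("scene","top"):
    f=eyes.grab_frame(n);cv2.imwrite(f"pics/{n}0.png",f["frame"][:,:,::-1]);print(n,f["mtx"].tolist(),np.round(f["view"],4).tolist())
s=monitor.sense();print(s["clock"],s["ee_rot"],s["finger_gap"])
E
```

```text
scene [[393.0290907117522, 0.0, 327.949353054406], [0.0, 393.0290907117522, 196.68016061085413], [0.0, 0.0, 1.0]] [[-0.8847, -0.4662, -0.0051, 0.4619], [-0.3575, 0.6853, -0.6345, 0.3185], [0.2993, -0.5595, -0.7729, 0.8919], [0.0, 0.0, 0.0, 1.0]]
top [[407.1586290858537, 0.0, 318.09839745298893], [0.0, 407.1586290858537, 200.64487848063396], [0.0, 0.0, 1.0]] [[-0.0228, -0.9997, -0.0095, -0.0797], [-0.9932, 0.0238, -0.1142, 0.6026], [0.1144, 0.0068, -0.9934, 0.9806], [0.0, 0.0, 0.0, 1.0]]
0.1 [ 9.76570437e-01  2.15197231e-01  4.00273172e-06 -5.77975660e-04] 1.0006509161296928
```

View pics/top0.png

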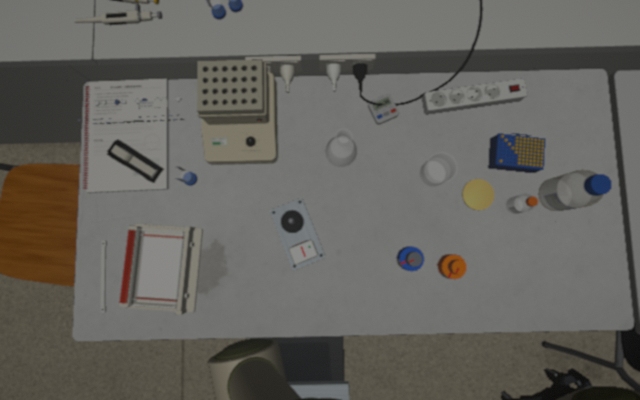

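View pics/scene0.png

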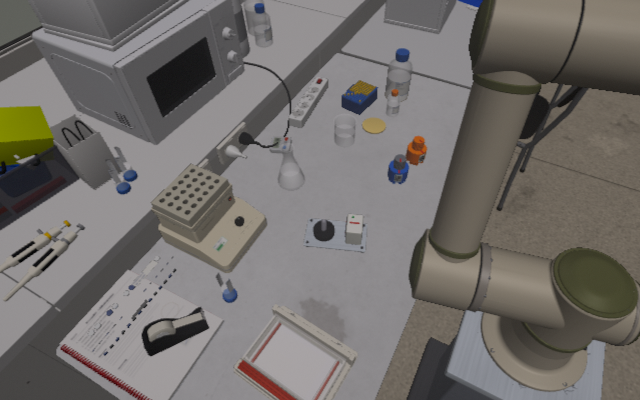

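The candidates are the blue cartridge with grey collar at top (410,258) / scene (398,170), and the orange look-alike at top (453,266) / scene (417,150). Smaller blue things are the tube cap (189,178), the bottle cap (598,184) and the blue box (518,152). I choose the blue one at (410,258). The station spindle is at top (291,221) with its reader block at (303,251), towards the robot. Next is a close crop of both.

```bash
cat > h.py <<'E'
from bench import env,kinematics,monitor,eyes,job
import cv2,numpy as np
from scipy.spatial.transform import Rotation as R
def back(f,uv,z):
    K,V=f["mtx"],np.array(f["view"]);Rm,t=V[:3,:3],V[:3,3]
    c=-Rm.T@t;d=Rm.T@np.linalg.solve(K,[uv[0],uv[1],1.]);return c+d*(z-c[2])/d[2]
def proj(f,p):
    V=np.array(f["view"]);q=f["mtx"]@(V[:3,:3]@np.asarray(p)+V[:3,3]);return q[:2]/q[2]
def down(yaw):  # tool z down, tool x at yaw in world
    return (R.from_euler('z',yaw)*R.from_euler('x',np.pi)).as_quat()
def toolyaw():
    m=R.from_quat(monitor.sense()["ee_rot"]).as_matrix();return np.arctan2(m[1,0],m[0,0])
E
python3 - <<'E'
from h import *
im=cv2.imread("pics/top0.png")
a=cv2.resize(im[235:290,385:475],None,fx=6,fy=6,interpolation=2)[:300,:400]
b=cv2.resize(im[195:275,255:335],None,fx=5,fy=5,interpolation=2)
o=np.zeros((400,800,3),np.uint8);o[:300,:400]=a;o[:,400:]=b;cv2.imwrite("pics/crop.png",o)
f=eyes.grab_frame("top")
for n,uv,z in(("cart",(413,257),.084),("spindle",(292,221),.05),("block",(303,251),.07),("flask",(341,150),.05),("beaker",(437,170),.05)):print(n,back(f,uv,z).round(3))
print(toolyaw())
E
```

```text
cart [ 0.458 -0.312  0.084]
spindle [ 0.55  -0.029  0.05 ]
block [ 0.477 -0.055  0.07 ]
flask [ 0.724 -0.154  0.05 ]
beaker [ 0.668 -0.389  0.05 ]
0.4337889827410962
```

View pics/crop.png

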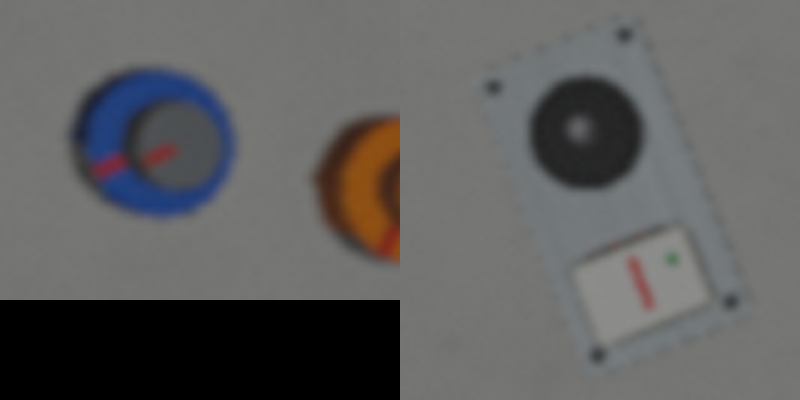

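The crop shows the blue cartridge with its collar top at about (414.5,259), and red line pointing left and slightly down. The orange one is separate, to its right. The station block lies below and right of the spindle. Next I hover over both with the wrist camera.

```bash
python3 - <<'E'
from h import *
o=[]
for n,p,y in(("st",(.50,-.04,.30),np.pi/2),("ca",(.43,-.305,.28),np.pi/2-.2)):
    env.reach(np.array(p),down(y));s=monitor.sense()
    f=eyes.grab_frame("wrist");np.savez(f"{n}.npz",**{k:np.array(f[k]) for k in("frame","mtx","view")})
    print(s["clock"],s["joints"].round(3) if hasattr(s["joints"],"round") else s["joints"],toolyaw())
    print(proj(f,(.55,-.03,.07)),proj(f,(.455,-.312,.084)))
    o.append(f["frame"][:,:,::-1])
cv2.imwrite("pics/w0.png",o[0]);cv2.imwrite("pics/w1.png",o[1])
E
```

```text
2.0333 [-0.315  0.229  1.478 -0.     1.436 -0.314] 1.5693114617427237
[363.19397521 158.20652313] [293.47540977 344.4220775 ]
3.15 [-0.838  0.297  1.44   0.     1.404 -0.639] 1.3724096997648156
[ 395.565575   -157.30703933] [345.28284244 175.53976079]
```

View pics/w0.png

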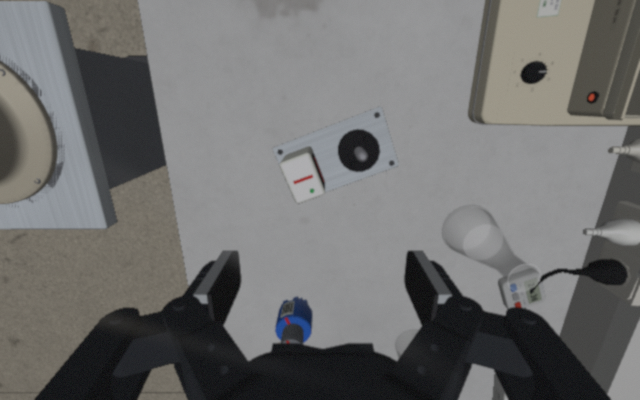

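View pics/w1.png

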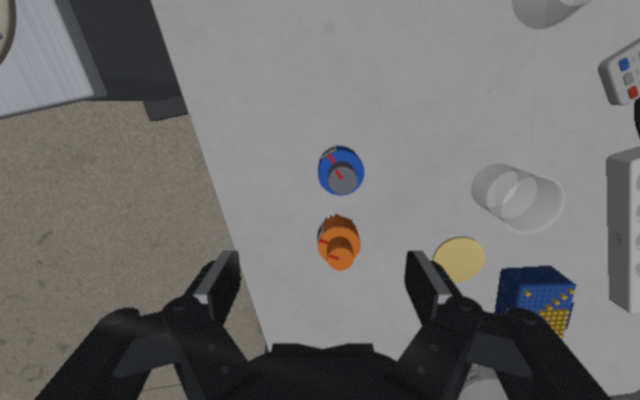

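The station picture shows the spindle tip at about (361,155), hub (358,150) and screws near (280,152), (377,115), (391,163). The cartridge picture shows the collar top at about (343,180), with the red line to the upper left. I enlarge both to get pixel-level points.

```bash
python3 - <<'E'
import cv2,numpy as np
a=cv2.imread("pics/w0.png")[95:215,265:405];b=cv2.imread("pics/w1.png")[138:202,310:374]
o=np.zeros((480,800,3),np.uint8)
g=lambda x:np.clip(x.astype(float)*1.6,0,255).astype(np.uint8)
o[:360,:420]=g(cv2.resize(a,None,fx=3,fy=3,interpolation=2));o[:384,416:800]=g(cv2.resize(b,None,fx=6,fy=6,interpolation=2))
cv2.imwrite("pics/crop2.png",o)
E
```

```text
(no output)
```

View pics/crop2.png

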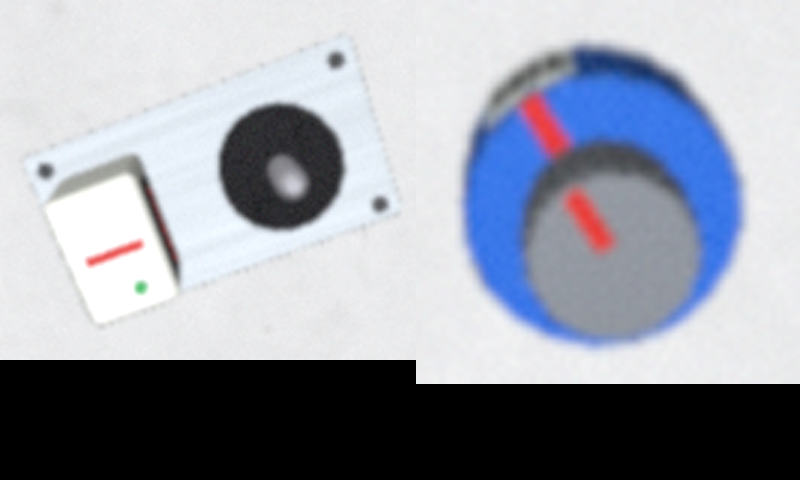

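```bash
python3 - <<'E'
from h import *
s=np.load("st.npz");c=np.load("ca.npz")
S=lambda x,y,z:back(s,(x/3+265-1/3,y/3+95-1/3),z)
C=lambda x,y,z:back(c,((x-416)/6+310-.4,y/6+138-.4),z)
ang=lambda v:np.degrees(np.arctan2(v[1],v[0]))
print("hub",S(282,166,.030),"tip",S(294,188,.07))
a,b,d=S(336,60,.012),S(46,171,.012),S(380,204,.012)
print("screws",ang(b-a),ang(a-d)-90,ang(d-a)+0,np.linalg.norm(b-a),np.linalg.norm(d-a))
print("plate edge",ang(S(24,158,.012)-S(350,35,.012)),np.linalg.norm(S(24,158,.012)-S(350,35,.012)))
print("blockline",ang(S(88,262,.07)-S(142,244,.07)),S(115,253,.07))
m=C(613,251,.084);print("cart",m,"line",ang(C(572,195,.084)-m),ang(C(530,99,.051)-m),ang(C(562,152,.051)-m),ang(C(572,195,.084)-C(606,246,.084)))
f=eyes.grab_frame("top");t=cv2.imread("pics/top0.png")
print("top: tip",back(f,(255+580/5-80-.4,195+129/5-.4),.07),"hub",back(f,(255+186/5-.4,195+132/5-.4),.03),"cart",back(f,(385+177/6-.4,235+145/6-.4),.084))
P=lambda x,y,z:back(f,(255+(x-400)/5-.4,195+y/5-.4),z)
e=[P(494,88,.012),P(624,35,.012),P(598,355,.012),P(730,301,.012)]
print(ang(e[2]-e[0]),ang(e[3]-e[1]))
print("orange",back(f,(453,266),.06))
E
```

```text
hub [ 0.54904431 -0.02658992  0.03      ] tip [ 0.54929502 -0.02889867  0.07      ]
screws -159.4029055209342 20.57043830152375 -69.42956169847626 0.14547426243733602 0.072143726696383
plate edge -159.8124137853246 0.1620900840872941
blockline -161.17544673672379 [ 0.47434908 -0.05672359  0.07      ]
cart [ 0.45096946 -0.31592097  0.084     ] line 114.6750279011823 112.00417215625086 113.88920228938615 112.21260493131209
top: tip [ 0.55043447 -0.02713748  0.07      ] hub [ 0.55158462 -0.02707955  0.03      ] cart [ 0.45343925 -0.31416379  0.084     ]
-159.45371149387938 -159.44430845634
orange [ 0.43356895 -0.41090223  0.06      ]
```

```bash
python3 - <<'E'
from h import *
g=np.radians(78);P=np.array([.452,-.315,0])
env.reach(P+[0,0,.16],down(g))
print(env.movel(P+[0,0,.072],velocity=.1,guard=10),monitor.sense()["position"])
env.close_gripper(30);s=monitor.sense();print(s["finger_gap"],s["gripper_force"],s["position"])
env.movel(P+[0,0,.17],velocity=.15)
env.reach(np.array([.55,-.0275,.19]),down(g+np.radians(77)))
s=monitor.sense();print(s["clock"],s["joints"],s["contact_force"],s["finger_gap"],s["position"])
f=eyes.grab_frame("top");cv2.imwrite("pics/t2.png",cv2.resize(f["frame"][160:280,220:480,::-1],None,fx=3,fy=3,interpolation=2))
f=eyes.grab_frame("scene");cv2.imwrite("pics/s2.png",cv2.resize(f["frame"][140:270,250:420,::-1],None,fx=4,fy=4,interpolation=2))
E
```

```text
False [ 0.45226831 -0.31529872  0.07268813]
0.3908448601141312 29.852744042873383 [ 0.45213392 -0.31507894  0.07227589]
7.3333 [-2.64334792e-01  4.21548976e-01  1.50653896e+00 -2.97587689e-04
  1.21412385e+00 -1.39642550e+00] [-0.85257468  0.32369112 -1.94016958] 0.38728207160447214 [ 0.54987189 -0.02841648  0.18961912]
```

View pics/s2.png

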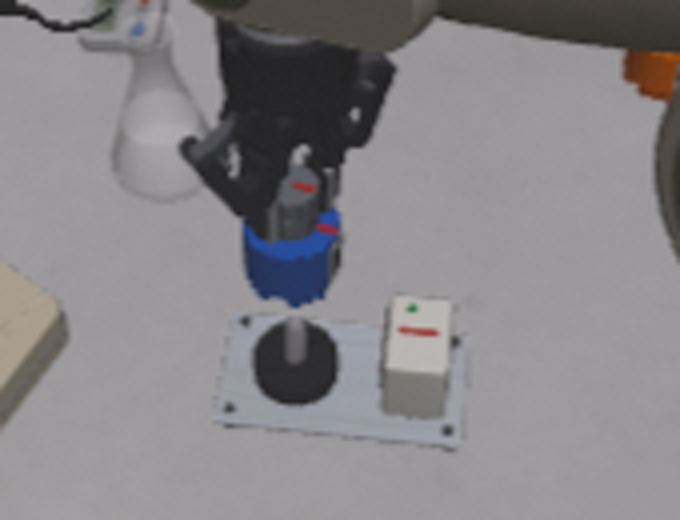

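The scene crop shows the cartridge held upright over the spindle (tip at about (295,320) in the crop), with the red line towards the reader block. I lower it under guard.

```bash
python3 - <<'E'
from h import *
X=np.array([.55,-.0275,0])
def st(t):
    s=monitor.sense();print(t,s["clock"],s["position"].round(4),s["contact_force"].round(1),np.round(s["ft_torque"],2))
st("a")
h=env.movel(X+[0,0,.116],velocity=.06,guard=5);st(h)
if not h:
    h=env.movel(X+[0,0,.104],velocity=.02,guard=3);st(h)
E
```

```text
a 7.4333 [ 0.5499 -0.0287  0.1897] [ 0.  -0.1 -1.7] [ 0.04 -0.04  0.05]
False 8.8167 [ 0.5502 -0.0275  0.1164] [-1.2  0.3 -1.7] [ 0.03  0.02 -0.01]
True 9.2667 [ 0.5502 -0.0275  0.1082] [-0.8 -0.1  4.5] [0.02 0.11 0.04]
```

It is on the lugs (0.108 m, light contact). Now I turn clockwise in small steps, probing lightly after each.

```bash
python3 - <<'E'
from h import *
X=np.array([.55,-.0275,0]);y=np.radians(155)
for k in range(1,19):
    yy=y-np.radians(4*k)
    p=monitor.sense()["position"]
    env.reach(X+[0,0,.1083],down(yy))
    h=env.movel(X+[0,0,.1035],velocity=.02,guard=3)
    s=monitor.sense();print(k,h,round(s["clock"],2),s["position"].round(4),s["contact_force"].round(1),np.round(s["ft_torque"][2],2),round(np.degrees(toolyaw()),1))
    if s["position"][2]<.1055: break
E
```

```text
1 True 9.72 [ 0.5507 -0.0277  0.108 ] [-1.9  1.8  6.3] 0.04 151.1
2 True 10.18 [ 0.5505 -0.0279  0.108 ] [-2.5  1.   6.7] -0.06 147.1
3 True 10.64 [ 0.5506 -0.0277  0.1079] [-2.   0.7  5.7] 0.03 143.1
4 True 11.1 [ 0.5504 -0.0277  0.1078] [-2.1  0.7  7.2] 0.02 139.1
5 True 11.56 [ 0.5504 -0.0277  0.1076] [-1.7  0.2  8.4] -0.01 135.1
6 True 12.02 [ 0.5502 -0.0276  0.1071] [-1.1  0.5  5.6] -0.01 131.1
7 False 12.66 [ 0.5499 -0.0275  0.1032] [ 0.4 -0.1 -1.8] 0.02 127.0
```

It dropped in. I seat it fully, then turn it with the drive towards the window.

```bash
python3 - <<'E'
from h import *
X=np.array([.55,-.0275,0])
h=env.movel(X+[0,0,.1005],velocity=.01,guard=3)
s=monitor.sense();z=s["position"][2];print(h,s["position"].round(4),s["contact_force"].round(1))
y0=toolyaw()
for a in np.linspace(y0,np.radians(165.5),5)[1:]:
    env.reach(np.array([X[0],X[1],z+.0003]),down(a))
    s=monitor.sense();print(round(s["clock"],2),s["position"].round(4),s["contact_force"].round(1),np.round(s["ft_torque"][2],2),round(np.degrees(toolyaw()),2))
for n in("wrist","top","scene"):
    f=eyes.grab_frame(n);np.savez(f"f_{n}.npz",**{k:np.array(f[k]) for k in("frame","mtx","view")})
S=np.radians(-159.5);f=np.load("f_scene.npz");w=np.load("f_wrist.npz");print(proj(w,X+[0,0,.114]),proj(f,X+[0,0,.114]))
o=np.zeros((400,800,3),np.uint8)
c=lambda f,n:cv2.resize(cv2.getRectSubPix(f["frame"],(66,66),tuple(map(float,proj(f,X+[.6*.03*np.cos(S),.6*.03*np.sin(S),.09])))),(400,400),interpolation=2)[:,:,::-1]
o[:,:400]=c(f,0);o[:,400:]=c(np.load("f_top.npz"),0)
cv2.imwrite("pics/turn.png",np.clip(o*1.5,0,255).astype(np.uint8))
E
```

```text
True [ 0.5501 -0.0275  0.1021] [-0.8  0.8  4.4]
13.2 [ 0.5497 -0.0274  0.1023] [-2.3  0.4 -0.2] -0.02 136.43
13.48 [ 0.5498 -0.0275  0.1024] [-3.1  0.2  0.1] 0.05 145.91
13.77 [ 0.5499 -0.0275  0.1024] [-3.8 -0.9  1.8] -0.03 155.48
14.05 [ 0.5499 -0.0276  0.1024] [-4.5 -1.4  2. ] -0.04 165.2
[323.24619262 286.70029144] [322.98154598 208.93000504]
```

View pics/turn.png

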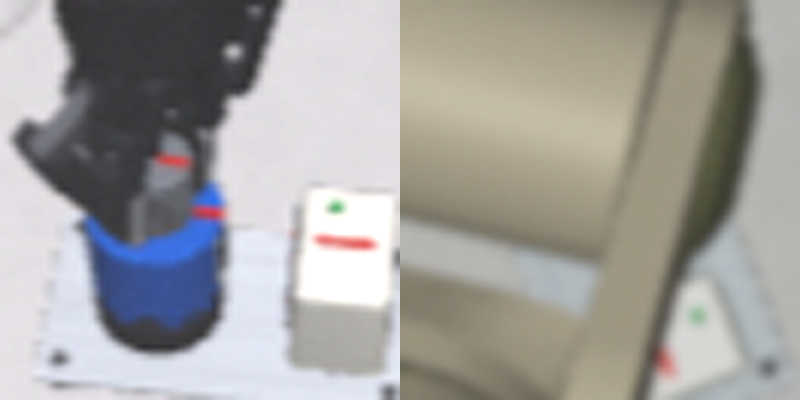

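The scene crop shows the cartridge home on the hub, with its red line (160,160)–(222,212) roughly towards the block's line at (345,242). I release, back off and measure from above.

```bash
python3 - <<'E'
from h import *
env.release()
p=monitor.sense()["position"];env.movel(p+[0,0,.07],velocity=.12)
# camera sits on the tool +x side, looking from there: back away so it sees the station
y=toolyaw();env.reach(np.array([.55-.055*np.cos(y)*-1*-1,-.0275-.055*np.sin(y),.30]),down(y))
f=eyes.grab_frame("wrist");np.savez("m.npz",**{k:np.array(f[k]) for k in("frame","mtx","view")})
print(monitor.sense()["clock"],np.degrees(toolyaw()))
c=proj(f,(.53,-.035,.08));x0,y0=int(c[0])-50,int(c[1])-50;print(c,x0,y0)
cv2.imwrite("pics/m.png",np.clip(cv2.resize(f["frame"][max(y0,0):y0+100,x0:x0+133,::-1],None,fx=6,fy=6,interpolation=2)*1.5,0,255).astype(np.uint8))
E
```

```text
16.1583 165.49844212457288
[311.85586951 108.42660638] 261 58
```

View pics/m.png

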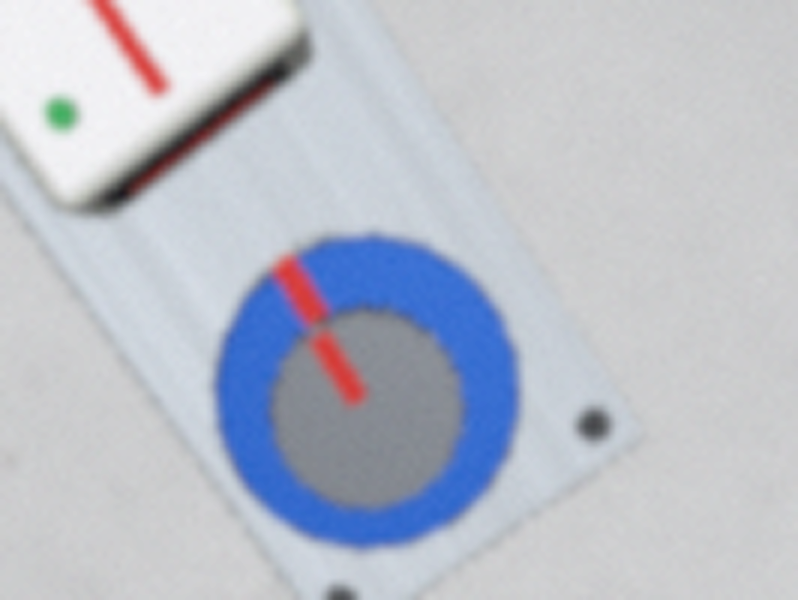

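The picture shows the cartridge home and standing free, with its red line from (365,400) to (285,262), nearly parallel to the block's red line (100,0)–(160,90). I fit both red lines numerically.

```bash
python3 - <<'E'
from h import *
m=np.load("m.npz");im=m["frame"].astype(int)
red=((im[...,0]-im[...,1]>35)&(im[...,0]-im[...,2]>35)).astype(np.uint8);red[:, :230]=0;red[:,420:]=0;red[200:]=0
n,l,st,ce=cv2.connectedComponentsWithStats(red)
ang=lambda v:np.degrees(np.arctan2(v[1],v[0]))
U=lambda x,y:(261+x/6-.4,58+y/6-.4)
C=back(m,U(367,408),.114);B=back(m,U(368,392),.081);print("centre",C,B)
im_w=np.clip((im[...,0]-(im[...,1]+im[...,2])/2),0,None)
def fit(mask,z):
    ys,xs=np.nonzero(mask);p=np.array([back(m,(x,y),z)[:2] for x,y in zip(xs,ys)]);w=im_w[ys,xs]
    c=np.average(p,axis=0,weights=w);e=np.linalg.eigh(np.cov(p.T,aweights=w))[1][:,1];e*=np.sign(-e[0]);return ang(e),c,np.ptp(p@e)
for i in range(1,n):
    if st[i,4]<12: continue
    x,y=ce[i];print("comp",ce[i].round(1),st[i,4],[ (z,round(float(fit(l==i,z)[0]),2),fit(l==i,z)[1].round(4),round(float(fit(l==i,z)[2]),4)) for z in(.07,.081,.114)])
f=fit
P=lambda x,y:back(m,U(x,y),.012)
print("plate edge",ang(P(0,185)-P(300,597)),ang(P(370,20)-P(640,435)),"block top edge",ang(back(m,U(305,35),.07)-back(m,U(70,208),.07))-0)
# split combined cartridge line by radial bands
ys,xs=np.nonzero(red);pt=np.array([U(318,330)])[0]
for nm,lo,hi,z in(("collar",U(0,340)[1],U(0,400)[1],.114),("shoulder",U(0,255)[1],U(0,312)[1],.081)):
    k=np.zeros_like(red);k[int(lo):int(hi)+1]=red[int(lo):int(hi)+1];k[:,:int(U(265,0)[0])]=0
    a,c,L=fit(k,z);print(nm,a,c,"radial from spindle",ang(c-np.array([.55,-.0275])), "from C",ang(c-C[:2]),ang(c-B[:2]))
E
```

```text
centre [ 0.54856646 -0.02804482  0.114     ] [ 0.54844313 -0.02787074  0.081     ]
comp [280.6  62.5] 90 [(0.07, -159.62, array([ 0.4738, -0.0565]), 0.0255), (0.081, -159.62, array([ 0.4753, -0.0554]), 0.0247), (0.114, -159.62, array([ 0.4799, -0.0521]), 0.0223)]
comp [310.5 106. ] 41 [(0.07, -162.8, array([ 0.5271, -0.0362]), 0.0126), (0.081, -162.8, array([ 0.527 , -0.0357]), 0.0122), (0.114, -162.8, array([ 0.5266, -0.0343]), 0.011)]
comp [316.9 118.8] 53 [(0.07, -161.24, array([ 0.5432, -0.0327]), 0.0151), (0.081, -161.24, array([ 0.5426, -0.0323]), 0.0147), (0.114, -161.24, array([ 0.5407, -0.0312]), 0.0132)]
plate edge -159.20599867260884 -159.01984969137075 block top edge 109.23622808747416
collar -160.38314644730252 [ 0.54080128 -0.0311702 ] radial from spindle -158.24845040089644 from C -158.07584655213176 -156.64710627032437
shoulder -159.91013493808092 [ 0.52628584 -0.03585272] radial from spindle -160.596468989196 from C -160.6877816987264 -160.1888687249771
```

The cartridge line is at about −160.4° and the station at −159.4°, so they agree within measurement error. It is seated (6 mm drop felt) and standing free.

```bash
python3 -c "
from bench import job
print(job.hand_in())"
```

```text
the job is handed in; nothing more can be done
None
```

The cartridge is fully home on the drive and standing on its own, its code panel turned with the hub to face the reader window within about 1° as measured in the wrist camera; the job was handed in at about 16 s, with no verdict returned.

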